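# Fasten the rotor lid in the bench centrifuge

## Robot

A 7-joint arm with a two-finger parallel gripper is mounted at the origin on the work surface. World frame = base frame: x ahead of the robot, y to its left, z up, the work surface at z = 0. Lengths are in mm, angles in rad, forces in N, time in s.
With the tool pointing down it reaches from about 425 to 875 mm from the base axis. Payload 8.4 kg.
Tool frame: the origin (TCP) lies between the finger pads; the fingertips stand 14 mm ahead of it and the grasp point (between the pads) lies 5 mm behind it; z points along the fingers, y is the direction in which the jaws open and shut (so a half turn about z gives the same grasp; the last joint's range is limited). The gripper opens to 85 mm and grips with 20 to 120 N. Pads are 22 mm wide; open, the fingers measure 114 mm over their backs; the gripper's body (76 mm by 85 mm) begins 54 mm behind the grasp point. The pads swing forward as they close: fully open they stand 13 mm farther back than shut.
Start: joints at [-1.329, 0.333, 0.04, 1.465, -0.013, 1.343, -0.059], TCP at [217.257, 612.588, 245.308] pointing down, gripper open.
Joint ranges: [-2.58, 2.58], [-0.38, 2.09], [-1.3, 1.39], [0.25, 2.4], [-1.5, 4.64], [0.08, 2.09], [-2.65, 2.65]. Speed limits (rad/s): [2.22, 2.22, 2.79, 2.79, 3.14, 3.14, 3.14].

## Interface

Orientations are given as a rotation vector (axis times angle).
In Python, from rig import robot, eyes gives the robot as it stands.
- The arm moves only by the shell command python3 -m crank 'ROWS' [OPENING]. ROWS is text: rows parted by semicolons, each of 4 numbers parted by spaces: the shift along the tool's x, y, z in mm, then the turn about the tool's z in rad. A call has 1 to 10 rows; each row shifts and turns the commanded pose from where the row before left it, along the tool's axes as they then stand; what a row does not reach is not made up. A row lasts 1/12 s, in which the tool goes at most 41.7 mm and 7.16 degrees, less where a joint would pass 70% of its speed; a pose out of reach is approached as far as the arm can. A call with a gripper value outside its range is refused whole. OPENING is the opening, from 0 (shut) to 1 (fully open), set as the call begins (- or left out, the last holds). The fingers move at their own pace and stop on an object; the grip force is fixed at half the most. Time passes only in rows, so rows that do not move let the fingers close. It gives the time, the measured TCP pose, the force and the opening at its end, in the units of the state.
- robot.get_obs(): the state, without advancing time (a new reading comes with each control period).
- eyes.read_camera(name): name is "scene" or "top"; returns a dict with "img" (400x640x3 uint8, red, green, blue), "fov_y" (degrees; the focal length in pixels is half the picture's height over the tangent of half this angle, whatever the lens; pixels are square), "cx", "cy" (the principal point, pixels), "k1" (the pictures are not rectified: a ray, as slopes to the right and down, at radius r is drawn at 1 + k1 r^2 times it, then the intrinsics apply), "pose" (4x4, takes a point from camera to world coordinates). Camera axes: x right, y down, z forward; pixel columns grow to the right and rows downward; lengths in mm; the calibration is good to about 2 mm. A picture is of the moment at which its call begins. There is no depth.
- robot.hand_in(): hands the job in, once; it reports no verdict.
The state is a dict: "clock": time; "joint_positions": joint angles; "dq": joint speeds; "effort": joint torques, N m; "tcp_pos": TCP position; "orientation": TCP orientation; "force": force on the tool from outside, world axes, zero at the start; "wrist_torque": the same for the moment, N m; "gripper_width": opening from 0.0 (shut) to 1.0 (fully open).
Only numpy, scipy, OpenCV 4.12 (cv2) and the standard library are available. Lean on these libraries where they do the work, as an engineer would, in place of code of your own. Each camera call takes 0.05 s, during which the arm holds its last target.

## Task

Put the blue rotor lid on the rotor in the open centrifuge and fasten it with the hexagonal nut that is captive in the lid. With the lid lying flat on the rotor, first turn the nut backward (anticlockwise from above) until it drops into the start of the thread, only then turn it forward (clockwise) until it is fully home against the lid. Let go, and leave the two bottles and the tip box standing where they are.

Things in the scene. Friction and masses are not known exactly. Their poses are not given: they have to be found in the camera images.
- rotor_lid: Blue round metal lid, an inverted shallow dish 132 mm across and 26 mm high, 0.2 kg, lying on the bench the right way up. Origin: centre of its underside (rim), z up. A steel nut sits captive in the middle of its top; the lid is carried by that nut and hangs level from it. In place its rim lies on the rotor's rim: lid origin = rotor origin.
- lid_nut: Steel hexagonal nut, 36 mm across flats (41 mm corners), 30 mm tall, 0.18 kg, captive in the lid, top closed. Origin: centre of its underside, 26 mm above the lid's origin when down; z up; flats at 0, 60, 120... deg from its x. It slides up 19 mm before the lid lifts with it. It falls by its own weight when the fingers are off or barely touch; gripped firmly it stays where it is held. 3 thread lugs inside.
- nut_grip (a point): Point on the nut's axis 18 mm above its underside (12 mm below its top), middle of the gripping flats.
- nut_lift (a joint): How far the nut's underside stands above the lid's top, m: 0 = fully down on the lid, 0.019 = as far up as it goes. With the lid on the rotor: 0.0105 to 0.0155 standing on the end of the thread; turned backward it climbs (18 mm a turn) to 0.0155, then drops 5 mm to 0.0105; 0 = fully home.
- nut_turn (a joint): Angle of the nut in the lid, rad, free to turn without end: grows when the nut is turned anticlockwise seen from above (backward, loosening), falls when turned clockwise (forward, tightening).
- rotor: Aluminium centrifuge rotor, 136 mm across, fixed in the bowl (drive braked), yaw arbitrary. Origin: centre of its rim plane (where the lid rests), 0.10 m above the bench, z up. On its axis a stud of 24 mm diameter, right-hand 3-start thread (18 mm a turn), ending 36 mm above the rim plane, then a plain pilot and blunt cone to 48 mm. From the drop, about half a turn forward brings the nut home.
- centrifuge: White bench centrifuge standing open, fixed. Origin: on the bench under the rotor's axis, z up. Housing 140 mm high, 240 mm wide, from 0.165 m in front (-x, control panel) to 0.143 m behind (+x); round bowl 170 mm across round the rotor. At +x its open lid stands up 0.11 m or more from the rotor's axis, to 0.37 m above the bench, leaning outward.
- reagent_bottle: Glass bottle with blue cap, 70 mm across, 142 mm tall; origin at the centre of its base. Leave alone.
- tip_box: Green box with pale lid for pipette tips, 88 x 125 x 73 mm; origin at the centre of its underside. Leave alone.
- amber_bottle: Small brown bottle with black cap, 48 mm across, 95 mm tall; origin at the centre of its base. Leave alone.
There are look-alikes about, which are no part of the job. Of the things that look like the rotor_lid, the largest one is meant.

How it is judged:
By the outcome, as a careful person would: the job done as asked, in the order asked, and still so for the second after the job is handed in, with the robot touching nothing.
It also fails if it takes over 72 s, if anything falls off the work surface, if the arm or the gripper's body presses on something with over 40 N, if the wrist force passes 120 N, or if a joint passes its speed limit or range.

## Working session

There is one attempt and no reset: what is moved stays moved. The work goes in short steps, Python scripts to look and compute and a shell command to move; the robot and the scene stay as the last step left them, time stands still between calls to the robot, and variables do not carry over. Pictures are saved under pics/ and viewed, and the job is handed in when it is done.

```bash
ls -la; mkdir -p pics; python3 - <<'E'
from rig import robot, eyes
import cv2
print(robot.get_obs())
for n in("scene","top"):
    c=eyes.read_camera(n)
    print(n,{k:v for k,v in c.items() if k!="img"})
    cv2.imwrite(f"pics/{n}0.png",c["img"][:,:,::-1])
E
```

```text
total 12
drwxr-xr-x  3 agent agent 4096 Dec  7 08:52 .
drwxr-xr-x 23 root  root  4096 Dec  7 08:52 ..
drwxr-xr-x  2 agent agent 4096 Dec  7 08:52 pics
{'clock': 0.0, 'joint_positions': array([-1.32917119,  0.33391361,  0.0398309 ,  1.46630272, -0.01340598,
        1.343265  , -0.05849603]), 'dq': array([ 0.00082417, -0.00145662,  0.0018455 , -0.00034639, -0.00031851,
        0.00081718,  0.00094643]), 'effort': array([ 1.10898725e-05, -6.58550763e+01,  1.36558793e+00, -4.05571210e+01,
        1.67033920e-02,  1.24900477e-02, -9.55875720e-06]), 'tcp_pos': array([217.12533378, 612.19970965, 244.40349284]), 'orientation': array([-5.32708282e-01, -3.09590927e+00,  2.53286794e-03]), 'force': array([-0.12102499, -0.32010285,  0.14389611]), 'wrist_torque': array([-0.03579406, -0.0059618 ,  0.01661551]), 'gripper_width': 1.0065486072838636}
scene {'fov_y': 42.11264850243748, 'cx': 317.8510636218518, 'cy': 197.20237953699737, 'k1': -0.07868647602205946, 'pose': array([[ 6.87584061e-01,  5.17872757e-01, -5.08955761e-01,
         1.23804500e+03],
       [ 7.25874521e-01, -5.07894708e-01,  4.63841725e-01,
        -8.10907362e+02],
       [-1.82849452e-02, -6.88368196e-01, -7.25130945e-01,
         1.12413948e+03],
       [ 0.00000000e+00,  0.00000000e+00,  0.00000000e+00,
         1.00000000e+00]])}
top {'fov_y': 55.169548287217296, 'cx': 314.91195778205656, 'cy': 203.694344561017, 'k1': -0.09360655083794522, 'pose': array([[-3.68191682e-03, -9.81243861e-01,  1.92735384e-01,
         3.59330656e+02],
       [-9.99961355e-01,  5.15144939e-03,  7.12403466e-03,
        -1.37848159e+02],
       [-7.98328186e-03, -1.92701705e-01, -9.81224908e-01,
         8.88024995e+02],
       [ 0.00000000e+00,  0.00000000e+00,  0.00000000e+00,
         1.00000000e+00]])}
```

View pics/scene0.png

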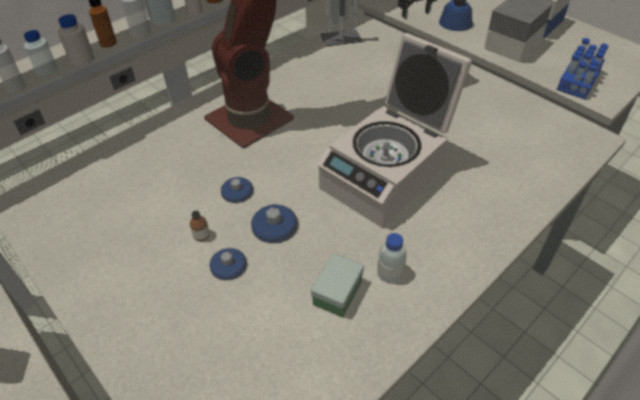

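View pics/top0.png

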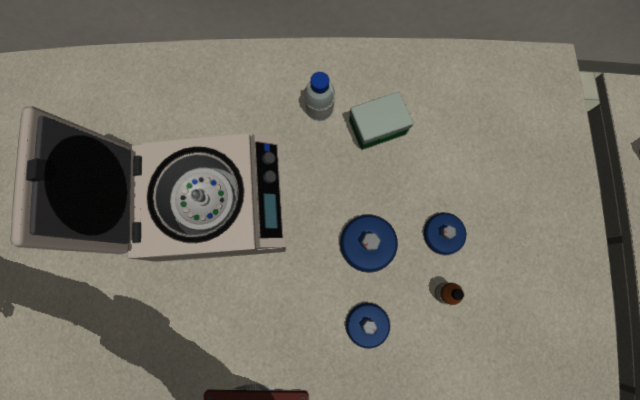

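Scene view: three blue lids at (274,222), (237,189) and (228,262), with the centrifuge rotor at (388,150). Top view: lids at (369,243) [largest], (445,233) and (368,325). The rotor stud is near (198,195), the blue bottle at (320,95), the tip box at (381,118) and the amber bottle at (451,293). My candidate is the largest lid. Next I'll take a close crop and measure.

```bash
cat > h.py <<'E'
import numpy as np, cv2
from rig import robot, eyes
from scipy.spatial.transform import Rotation as R
def K(c):
    f=200/np.tan(np.radians(c["fov_y"]/2)); return np.array([[f,0,c["cx"]],[0,f,c["cy"]],[0,0,1.]])
def D(c): return np.array([c["k1"],0,0,0,0.])
def ray(c,px):
    p=cv2.undistortPoints(np.array(px,float).reshape(-1,1,2),K(c),D(c),None,None,None).reshape(-1,2) if 0 else cv2.undistortPoints(np.array(px,float).reshape(-1,1,2),K(c),D(c)).reshape(-1,2)
    d=np.c_[p,np.ones(len(p))]@c["pose"][:3,:3].T
    return c["pose"][:3,3],d
def onz(c,px,z):
    o,d=ray(c,px); return o+d*((z-o[2])/d[:,2])[:,None]
def proj(c,P):
    T=np.linalg.inv(c["pose"]); rv,_=cv2.Rodrigues(T[:3,:3])
    return cv2.projectPoints(np.array(P,float).reshape(-1,1,3),rv,T[:3,3],K(c),D(c))[0].reshape(-1,2)
def two(c1,p1,c2,p2):
    o1,d1=ray(c1,p1);o2,d2=ray(c2,p2);d1=d1[0];d2=d2[0]
    A=np.c_[d1,-d2];s=np.linalg.lstsq(A,o2-o1,rcond=None)[0]
    a=o1+s[0]*d1;b=o2+s[1]*d2
    return (a+b)/2,np.linalg.norm(a-b)
def crop(c,x,y,w,h,k,name):
    cv2.imwrite(name,cv2.resize(c["img"][y:y+h,x:x+w,::-1],None,fx=k,fy=k,interpolation=cv2.INTER_CUBIC))
E
python3 - <<'E'
from h import *
for n in("scene","top"):
    c=eyes.read_camera(n)
    hsv=cv2.cvtColor(c["img"],cv2.COLOR_RGB2HSV)
    m=cv2.inRange(hsv,(100,110,30),(130,255,255))
    cs,_=cv2.findContours(m,cv2.RETR_EXTERNAL,cv2.CHAIN_APPROX_NONE)
    for k in cs:
        if cv2.contourArea(k)<250: continue
        (cx,cy),r=cv2.minEnclosingCircle(k)
        P=onz(c,k.reshape(-1,2),0); 
        print(n,cx,cy,cv2.contourArea(k),"bench-plane extent x",P[:,0].min(),P[:,0].max(),"y",P[:,1].min(),P[:,1].max())
    if n=="top":
        crop(c,330,200,90,90,6,"pics/lidtop.png"); crop(c,130,130,160,130,5,"pics/rotop.png")
    else:
        crop(c,200,170,110,120,5,"pics/lidsc.png"); crop(c,310,100,160,120,5,"pics/rotsc.png")
E
```

```text
scene 574.8490600585938 84.58490753173828 267.5 bench-plane extent x 636.0122382800986 768.2425894694026 y 945.5671292077626 1087.9465619125485
scene 455.0 14.5 345.5 bench-plane extent x -35.505772280105475 123.5192302404439 y 1019.5958131920682 1258.597167561641
top 367.7790832519531 325.3488464355469 1399.0 bench-plane extent x 207.13492258408044 301.80905959117183 y -295.1597726441137 -200.19870233199728
top 368.5296936035156 242.90444946289062 2376.0 bench-plane extent x 375.82616301564786 503.7015580729685 y -320.0044056925582 -191.35381613671214
top 445.109375 233.015625 1248.0 bench-plane extent x 415.024540705685 509.6870920234187 y -485.155161497819 -388.71557446787085
top 319.5 82.1500015258789 286.5 bench-plane extent x 821.5449864828972 878.1792433908983 y -166.07841868781398 -122.58369509828427
```

```bash
python3 -c "
import cv2,numpy as np
f=lambda n:cv2.resize(cv2.imread('pics/'+n),(400,300) if n!='lidtop.png' else (300,300))
a=np.hstack([f('lidtop.png'),f('lidsc.png')]);b=np.hstack([f('rotop.png'),f('rotsc.png')])
a=np.hstack([a,np.zeros((300,100,3),np.uint8)])
cv2.imwrite('pics/m1.png',np.vstack([a,b]))"
```

```text
(no output)
```

View pics/m1.png

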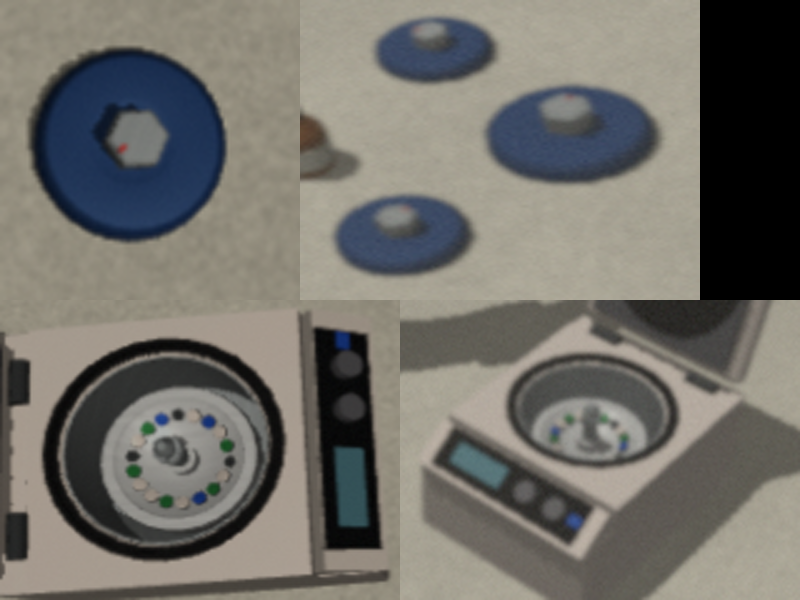

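View pics/lidtop.png

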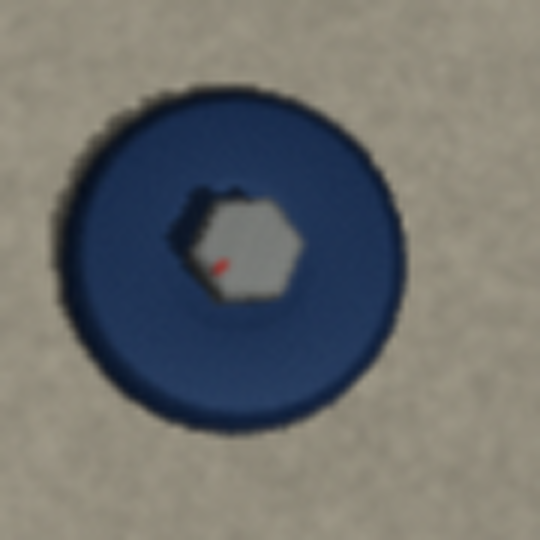

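View pics/rotop.png

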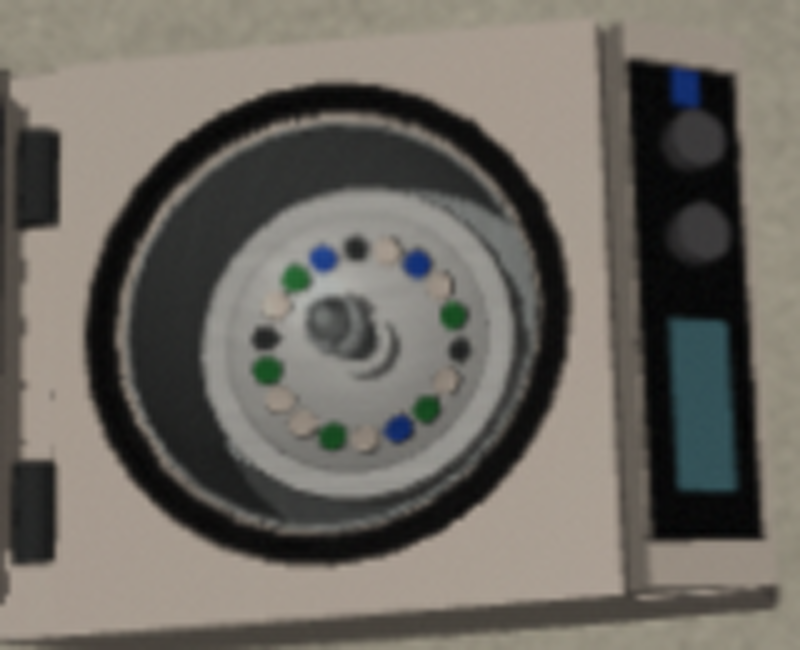

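View pics/rotsc.png

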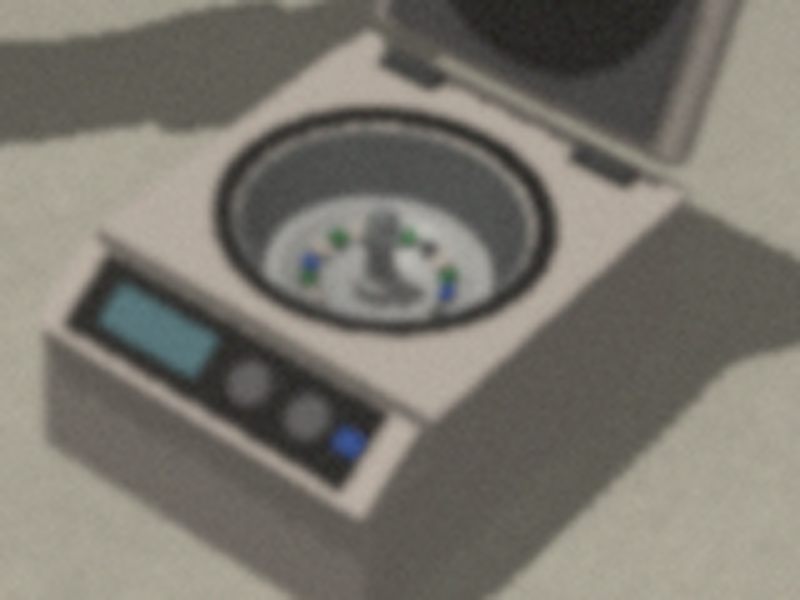

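Crop check: the lid at top (369,243) is clearly the largest (about 128 mm across, the others about 95 mm). Its nut has corners pointing image left and right, so two flats face world ±x. Next I'll measure the nut, the lid and the rotor axis.

```bash
python3 - <<'E'
from h import *
t=eyes.read_camera("top"); s=eyes.read_camera("scene")
# lid outline, top
hsv=cv2.cvtColor(t["img"],cv2.COLOR_RGB2HSV)
m=cv2.inRange(hsv,(100,110,30),(130,255,255))
cs,_=cv2.findContours(m,cv2.RETR_EXTERNAL,cv2.CHAIN_APPROX_NONE)
k=max(cs,key=cv2.contourArea)
for z in(0,10,20):
    P=onz(t,k.reshape(-1,2),z)[:,:2].astype(np.float32); e=cv2.fitEllipse(P); print("lid z",z,e)
# nut top hexagon, top view: grey bright inside
x0,y0=350,225; c=t["img"][y0:y0+40,x0:x0+40]
big=cv2.resize(c,None,fx=8,fy=8,interpolation=cv2.INTER_CUBIC)
h=cv2.cvtColor(big,cv2.COLOR_RGB2HSV); v=cv2.inRange(h,(0,0,105),(180,80,255))
cs,_=cv2.findContours(v,cv2.RETR_EXTERNAL,cv2.CHAIN_APPROX_NONE)
k=cv2.convexHull(max(cs,key=cv2.contourArea)); 
P=k.reshape(-1,2)/8-0.5+1/16+[x0,y0]
W=onz(t,P,56)[:,:2].astype(np.float32)
M=cv2.moments(W.reshape(-1,1,2)); cen=np.array([M["m10"],M["m01"]])/M["m00"]
print("nut top centre",cen,"area mm2",M["m00"],"expected",36*36*0.866)
A=np.radians(np.arange(0,60,2)); 
w=[max((W-cen)@[np.cos(a),np.sin(a)])+max((W-cen)@-np.array([np.cos(a),np.sin(a)])) for a in A]
D6=[np.mean([max((W-cen)@[np.cos(a+j*np.pi/3),np.sin(a+j*np.pi/3)]) for j in range(6)]) for a in A]
print("min support angle deg",np.degrees(A[np.argmin(D6)]),2*min(D6),2*max(D6))
r=np.linalg.norm(W-cen,axis=1);th=np.arctan2(*(W-cen).T[::-1]);f=np.angle(np.sum(np.exp(6j*th)*(r-r.mean())))/6
print("corner phase deg",np.degrees(f)%60,"flat",(np.degrees(f)+30)%60)
for z,name in((148,"tip"),):
    print(name,onz(t,[[197,194.5]],z))
o=robot.get_obs(); print(R.from_rotvec(o["orientation"]).as_matrix().round(3))
E
```

```text
lid z 0 ((440.8824462890625, -255.28936767578125), (127.08355712890625, 128.98275756835938), 18.347511291503906)
lid z 10 ((439.9640808105469, -253.9668731689453), (125.65248107910156, 127.53028869628906), 18.34750747680664)
lid z 20 ((439.0457458496094, -252.6443634033203), (124.22139739990234, 126.07781982421875), 18.347509384155273)
nut top centre [ 439.30303046 -254.20174304] area mm2 872.8857998885214 expected 1122.336
min support angle deg 4.0 32.362080073188444 35.358085754898326
corner phase deg 32.18718705126896 flat 2.187187051268957
tip [[524.69470517 103.61499234 148.        ]]
[[-0.943  0.334 -0.   ]
 [ 0.334  0.943 -0.001]
 [-0.    -0.001 -1.   ]]
```

```bash
python3 - <<'E'
from h import *
t=eyes.read_camera("top"); s=eyes.read_camera("scene")
for c,roi,n in((t,(145,140,105,110),"t"),(s,(345,115,85,60),"s")):
    x,y,w,h=roi; g=cv2.cvtColor(c["img"],cv2.COLOR_RGB2GRAY)[y:y+h,x:x+w]
    big=cv2.resize(g,None,fx=6,fy=6,interpolation=cv2.INTER_CUBIC)
    dark=(big<45 if n=="t" else big<60).astype(np.uint8)
    cs,_=cv2.findContours(dark,cv2.RETR_CCOMP,cv2.CHAIN_APPROX_NONE)
    out=cv2.cvtColor(big,cv2.COLOR_GRAY2BGR)
    for k in sorted(cs,key=cv2.contourArea)[-3:]:
        k=cv2.convexHull(k)
        P=k.reshape(-1,2)/6-.5+1/12+[x,y]; W=onz(c,P,140)[:,:2].astype(np.float32)
        if len(W)>5: print(n,"dark hull at z140",cv2.fitEllipse(W),"px",cv2.fitEllipse(P.astype(np.float32)))
        cv2.polylines(out,[k],True,(0,0,255),1)
    if n=="t":
        br=cv2.inRange(big,120,255); cs,_=cv2.findContours(br,cv2.RETR_EXTERNAL,cv2.CHAIN_APPROX_NONE)
        for k in sorted(cs,key=cv2.contourArea)[-4:]:
            a=cv2.convexHull(k); P=a.reshape(-1,2)/6-.5+1/12+[x,y]; W=onz(c,P,100)[:,:2].astype(np.float32)
            if len(W)>5: print("bright z100",cv2.fitEllipse(W),cv2.contourArea(a)); cv2.polylines(out,[a],True,(0,255,0),1)
    cv2.imwrite(f"pics/bowl_{n}.png",out[:600,:800])
E
```

```text
t dark hull at z140 ((499.7279968261719, 154.2437744140625), (56.9305419921875, 113.55644989013672), 123.42601013183594) px ((173.36767578125, 207.9685516357422), (28.56015396118164, 53.33961486816406), 150.30616760253906)
t dark hull at z140 ((529.0390014648438, 110.89022064208984), (178.2637481689453, 178.32752990722656), 18.5299015045166) px ((195.24851989746094, 194.2537384033203), (83.1002426147461, 88.78350830078125), 47.02664566040039)
t dark hull at z140 ((529.399169921875, 111.63932037353516), (197.85064697265625, 199.21121215820312), 143.91001892089844) px ((195.01043701171875, 194.3168182373047), (92.79624938964844, 98.48628997802734), 47.87773132324219)
bright z100 ((542.9185180664062, 125.20626831054688), (312.7979736328125, 347.32354736328125), 110.60303497314453) 414423.5
s dark hull at z140 ((497.16094970703125, 92.3514633178711), (118.54910278320312, 158.78656005859375), 31.495189666748047) px ((374.0767822265625, 141.1393280029297), (34.62169647216797, 41.347557067871094), 78.96121978759766)
s dark hull at z140 ((529.1635131835938, 112.72119140625), (187.62806701660156, 190.4048309326172), 75.04104614257812) px ((387.3941345214844, 143.36883544921875), (42.3788948059082, 65.24600219726562), 95.8983154296875)
s dark hull at z140 ((451.6156921386719, -19.68616485595703), (20.96714973449707, 92.84585571289062), 0.0) px ((335.3324279785156, 150.4923553466797), (6.622589111328125, 27.43446922302246), 0.0)
```

```bash
python3 - <<'E'
from h import *
t=eyes.read_camera("top"); s=eyes.read_camera("scene")
print("ring tri",two(t,[[195.13,194.28]],s,[[387.39,143.37]]))
print("rotor rim centre z100 from crop edges",onz(t,[[360/5+130-.4,342/5+130-.4]],100), onz(t,[[203/5+130-.4,342/5+130-.4],[517/5+130-.4,342/5+130-.4]],100)[:,1])
print("tip proj if axis (529,112):",proj(t,[[529,112,148],[529,112,140],[529,112,100]]),proj(s,[[529,112,148],[529,112,100]]))
a=np.linspace(0,2*np.pi,200)
for ctr in((529,112),):
  out=[]
  for c,(x,y,w,h),k in((t,(140,140,110,110),5),(s,(345,110,90,70),5)):
    im=cv2.resize(c["img"][y:y+h,x:x+w,::-1],None,fx=k,fy=k,interpolation=cv2.INTER_CUBIC)
    for rad,z,col in((68,100,(0,255,0)),(85,140,(0,0,255)),(5,148,(255,0,255)),(12,136,(255,255,0))):
        p=proj(c,np.c_[ctr[0]+rad*np.cos(a),ctr[1]+rad*np.sin(a),0*a+z])
        cv2.polylines(im,[np.int32((p+.5-[x,y])*k)],True,col,1)
    out.append(im)
  cv2.imwrite("pics/ov_t.png",out[0]);cv2.imwrite("pics/ov_s.png",out[1])
print("lid nut proj scene", proj(s,[[439.3,-254.2,56],[440,-254.5,0]]))
E
```

```text
ring tri (array([528.74884227, 112.80991717, 135.47793791]), np.float64(2.63250856580195))
rotor rim centre z100 from crop edges [[527.72571406 108.84959259 100.        ]] [177.54841966  41.23636541]
tip proj if axis (529,112): [[193.02963674 192.43295347]
 [194.28010103 193.3062099 ]
 [200.18010951 197.42323815]] [[387.18355972 140.41956209]
 [385.93363695 152.87212836]]
lid nut proj scene [[272.55681366 211.22497681]
 [274.24183475 224.54966599]]
```

View pics/ov_t.png

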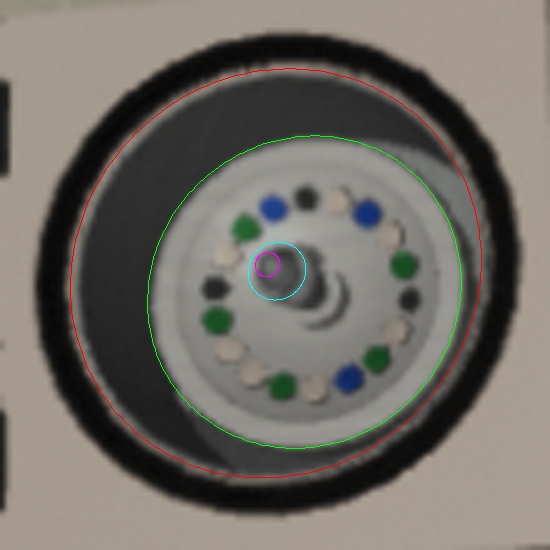

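View pics/ov_s.png

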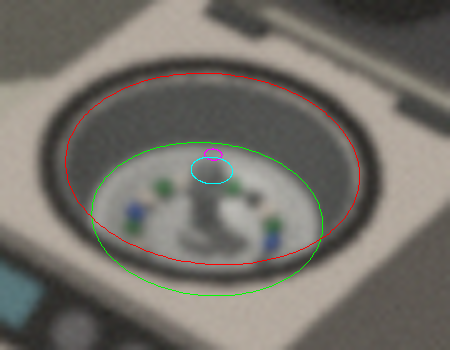

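```bash
cat >> h.py <<'E'
def radial(c,ctr,z,r0,r1,sign=-1,chan=None,n=72,sl=slice(None)):
    g=cv2.GaussianBlur(cv2.cvtColor(c["img"],cv2.COLOR_RGB2GRAY).astype(np.float32) if chan is None else chan.astype(np.float32),(0,0),.7)
    rr=np.arange(r0,r1,.25); pts=[]
    for a in np.linspace(0,2*np.pi,n,endpoint=False):
        P=np.c_[ctr[0]+rr*np.cos(a),ctr[1]+rr*np.sin(a),0*rr+z]; p=proj(c,P).astype(np.float32)
        v=cv2.remap(g,p[:,0].reshape(1,-1),p[:,1].reshape(1,-1),cv2.INTER_CUBIC)[0]
        d=sign*np.gradient(cv2.GaussianBlur(v.reshape(1,-1),(0,0),3)[0]); i=d.argmax()
        if 2<i<len(rr)-3: pts.append((*P[i,:2],d[i]))
    pts=np.array(pts); pts=pts[pts[:,2]>np.median(pts[:,2])*.4]
    X=pts[:,:2]
    for _ in range(6):
        A=np.c_[2*X,np.ones(len(X))]; q=np.linalg.lstsq(A,(X**2).sum(1),rcond=None)[0]
        r=np.sqrt(q[2]+q[0]**2+q[1]**2); e=abs(np.linalg.norm(X-q[:2],axis=1)-r); X=X[e<max(2*np.median(e),.5)]
    return q[:2],r,len(X),e.mean()
E
python3 - <<'E'
from h import *
t=eyes.read_camera("top"); s=eyes.read_camera("scene")
print("rotor rim",radial(t,(528,110),100,60,77))
print("bowl ring outer top",radial(t,(529,112),140,90,108,+1),"scene",radial(s,(529,112),140,88,108,+1))
print("lid z5",radial(t,(440,-254),5,56,74,+1),"scene",radial(s,(440,-254),5,56,74,+1))
for c,(x,y,w,h),k,n in((t,(170,170,60,50),13,"t"),(s,(365,125,50,40),13,"s")):
    im=cv2.resize(c["img"][y:y+h,x:x+w,::-1],None,fx=k,fy=k,interpolation=cv2.INTER_CUBIC)
    cv2.imwrite(f"pics/tip_{n}.png",cv2.convertScaleAbs(im,alpha=1.3))
E
```

```text
rotor rim (array([528.59082909, 110.46371798]), np.float64(67.36098962335419), 53, np.float64(0.19026051063902813))
bowl ring outer top (array([529.26346937, 111.64745346]), np.float64(100.26514916797372), 55, np.float64(0.23128437848686964)) scene (array([528.56451069, 110.67790049]), np.float64(100.27285913326243), 25, np.float64(0.22100731324989645))
lid z5 (array([ 441.2711775 , -253.77121874]), np.float64(67.54861860440101), 48, np.float64(0.2659655638381733)) scene (array([ 439.40372661, -253.63395253]), np.float64(71.04462562539138), 28, np.float64(0.2908707167656733))
```

View pics/tip_t.png

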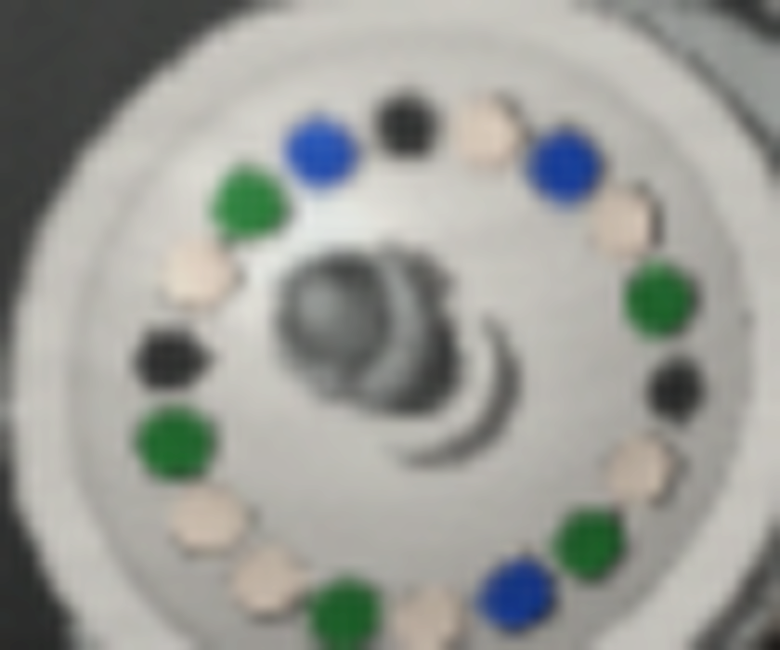

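View pics/tip_s.png

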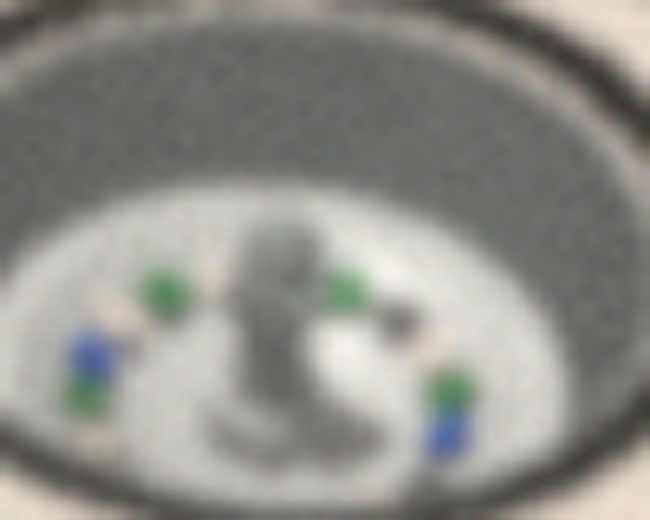

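Measurements agree. The rotor axis is at (528.6, 110.6): rim from the top view 110.5, bowl ring from the scene view 110.7. The nut and lid axis is at (439.8, -254.1), with nut flats at about 3° from world x. I'll lift clear of the standing centrifuge lid (370 mm high) and turn so tool y lies along world x.

```bash
python3 -m crank '0 0 -18 0.118;0 0 -18 0.118;0 0 -18 0.118;0 0 -18 0.118;0 0 -18 0.118;0 0 -18 0.118;0 0 -18 0.118;0 0 -18 0.118;0 0 -18 0.118;0 0 -18 0.118' 0.8
cat > st.py <<'E'
from h import *
import sys
o=robot.get_obs(); Rm=R.from_rotvec(o["orientation"]).as_matrix()
print("t",round(o["clock"],2),"tcp",o["tcp_pos"].round(1),"yaw y-axis deg",np.degrees(np.arctan2(Rm[1,1],Rm[0,1])).round(2),"tilt",np.degrees(np.arccos(-Rm[2,2])).round(2),"F",o["force"].round(1),"M",o["wrist_torque"].round(2),"w",round(float(o["gripper_width"]),3),"q",o["joint_positions"].round(2))
if len(sys.argv)>3: print("shift tool:",(Rm.T@(np.array(list(map(float,sys.argv[1:4])))-o["tcp_pos"])).round(1))
E
python3 st.py 400 0 400
```

```text
clock: 1.43
tcp_pos: [217.2, 612.5, 426.3]
orientation: [-2.172, -2.27, -0.0]
force: [-0.1, 0.0, 0.0]
gripper_width: 0.799
t 1.43 tcp [217.2 612.5 426.3] yaw y-axis deg 2.54 tilt 0.01 F [-0.1  0.   0. ] M [ 0.04 -0.05 -0.02] w 0.799 q [-1.45  0.31  0.21  1.14 -0.07  1.7  -1.21]
shift tool: [-620.   155.5   26.2]
```

```bash
python3 -m crank '-36 17 0 0;-36 17 0 0;-36 17 0 0;-36 17 0 0;-36 17 0 0;-36 17 0 0;-36 17 0 0;-36 17 0 0;-36 17 0 0;-36 17 0 0' && python3 st.py 440 -254 150
```

```text
clock: 2.27
tcp_pos: [405.6, 259.5, 425.6]
orientation: [-2.165, -2.276, -0.001]
force: [0.8, -0.3, 0.4]
gripper_width: 0.797
t 2.27 tcp [405.6 259.5 425.6] yaw y-axis deg 2.86 tilt 0.05 F [ 0.8 -0.3  0.4] M [ 0.04 -0.    0.02] w 0.797 q [-1.14 -0.08  0.45  1.55  0.03  1.65 -0.64]
shift tool: [-514.8    8.6  275.1]
```

```bash
python3 -m crank '-38 2 0 0;-38 2 0 0;-38 2 0 0;-38 1 0 0;-38 1 0 0;-38 0 0 0;-38 0 5 0;-38 0 10 0;-38 0 10 0;-38 0 10 0' && python3 -m crank '-31 0 20 0;-31 0 25 0;-31 0 25 0;-31 0 25 0;-6 0 35 0;0 0 35 0;0 0 30 0;0 0 20 0;0 0 0 0;0 0 0 0' &&  python3 st.py 439.8 -254.1 120
```

```text
clock: 3.1
tcp_pos: [431.6, -119.8, 390.0]
orientation: [-2.165, -2.276, -0.002]
force: [1.3, 0.1, 0.2]
gripper_width: 0.805
clock: 3.93
tcp_pos: [437.4, -246.0, 189.1]
orientation: [-2.162, -2.276, 0.003]
force: [0.6, -0.5, 1.6]
gripper_width: 0.802
t 3.93 tcp [ 437.4 -246.   189.1] yaw y-axis deg 2.93 tilt 0.18 F [ 0.6 -0.5  1.6] M [-0.03  0.03  0.05] w 0.802 q [-0.79  0.16  1.34  1.93 -0.17  1.18  0.66]
shift tool: [-8.3  2.2 69.1]
```

```bash
python3 -m crank '-8 2 35 0;0 0 30 0;0 0 0 0;0 0 0 0' &&  python3 st.py 439.8 -254.1 60; python3 - <<'E'
from h import *
t=eyes.read_camera("top"); crop(t,310,180,120,120,5,"pics/a1.png")
E
```

```text
clock: 4.27
tcp_pos: [440.6, -253.4, 125.7]
orientation: [-2.162, -2.278, -0.001]
force: [0.2, -1.0, 1.2]
gripper_width: 0.801
t 4.27 tcp [ 440.6 -253.4  125.7] yaw y-axis deg 2.99 tilt 0.09 F [ 0.2 -1.   1.2] M [-0.02 -0.02  0.02] w 0.801 q [-0.61  0.3   1.21  1.99 -0.32  1.07  0.8 ]
shift tool: [-0.7 -0.8 65.7]
```

View pics/a1.png

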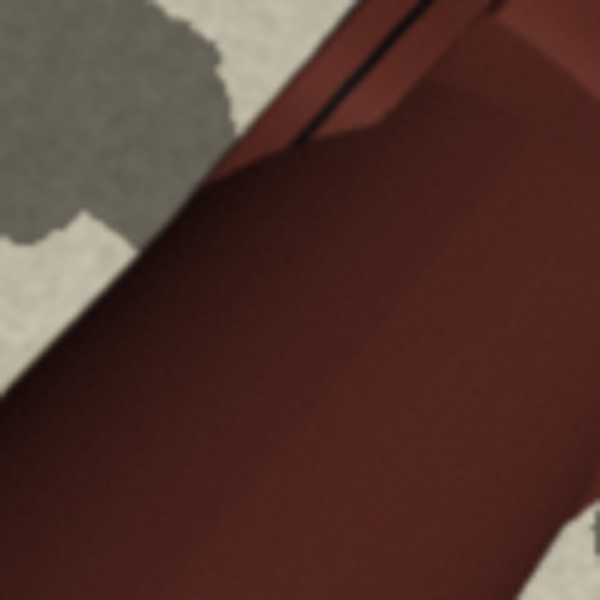

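The top view is blocked by the forearm, as expected at this pose. TCP is over the nut within 1 mm, so I'm descending.

```bash
python3 -m crank '-1 -1 30 0;0 0 30 0;0 0 12 0;0 0 8 0;0 0 0 0;0 0 0 0' &&  python3 st.py 439.8 -254.1 44; python3 - <<'E'
from h import *
t=eyes.read_camera("scene"); crop(t,200,130,150,130,5,"pics/a2.png")
E
```

```text
clock: 4.82
tcp_pos: [440.6, -254.5, 45.8]
orientation: [2.162, 2.28, 0.002]
force: [1.1, 0.3, 0.1]
gripper_width: 0.803
t 4.82 tcp [ 440.6 -254.5   45.8] yaw y-axis deg 3.04 tilt 0.08 F [1.1 0.3 0.1] M [ 0.02 -0.01 -0.01] w 0.803 q [-0.45  0.43  1.06  2.05 -0.48  0.93  0.92]
shift tool: [ 0.4 -0.7  1.8]
```

View pics/a2.png

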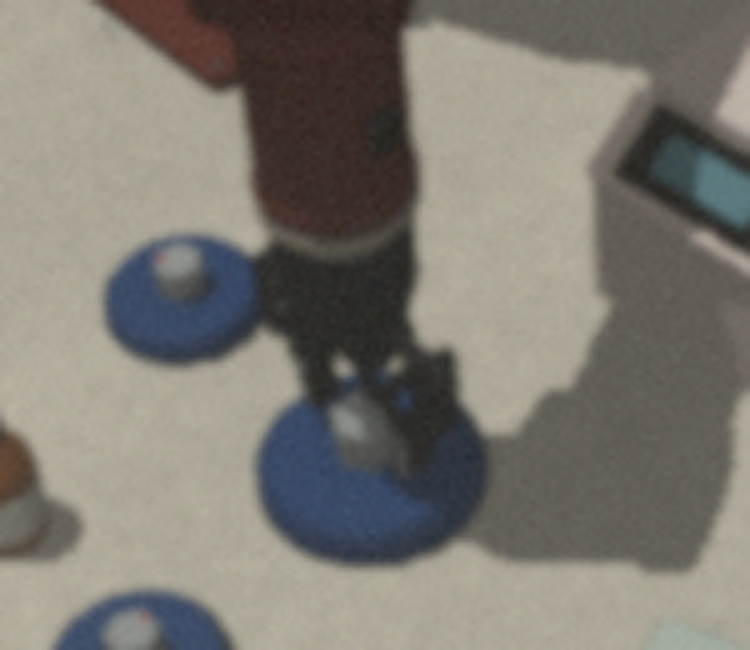

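Scene view shows the fingers straddling the nut at crop (365,430), with the pads on either side. Closing.

```bash
python3 -m crank '0 -0.5 2 0;0 0 0 0;0 0 0 0;0 0 0 0;0 0 0 0;0 0 0 0;0 0 0 0;0 0 0 0' 0 &&  python3 st.py 439.8 -254.1 44
```

```text
clock: 5.53
tcp_pos: [439.6, -254.1, 43.0]
orientation: [-2.161, -2.279, -0.002]
force: [-2.4, 1.6, 9.2]
gripper_width: 0.411
t 5.53 tcp [ 439.6 -254.1   43. ] yaw y-axis deg 3.04 tilt 0.11 F [-2.4  1.6  9.2] M [ 0.42  0.37 -0.02] w 0.411 q [-0.45  0.44  1.06  2.06 -0.48  0.92  0.93]
shift tool: [-0.1  0.2 -1. ]
```

Gripped at 0.411 × 85 ≈ 35 mm, which matches the nut's flats. Lifting.

```bash
python3 -m crank '0 0 -5 0;0 0 -10 0;0 0 -10 0;0 0 -15 0;0 0 -20 0;0 0 0 0' &&  python3 st.py 528.6 110.6 265; python3 - <<'E'
from h import *
t=eyes.read_camera("scene"); crop(t,200,100,150,130,5,"pics/a3.png")
E
```

```text
clock: 6.03
tcp_pos: [440.3, -255.2, 105.3]
orientation: [2.161, 2.278, 0.004]
force: [1.8, -1.2, -3.1]
gripper_width: 0.411
t 6.03 tcp [ 440.3 -255.2  105.3] yaw y-axis deg 3.01 tilt 0.17 F [ 1.8 -1.2 -3.1] M [-0.13 -0.06  0.05] w 0.411 q [-0.56  0.34  1.18  2.01 -0.37  1.03  0.84]
shift tool: [ 360.7  107.8 -159.2]
```

View pics/a3.png

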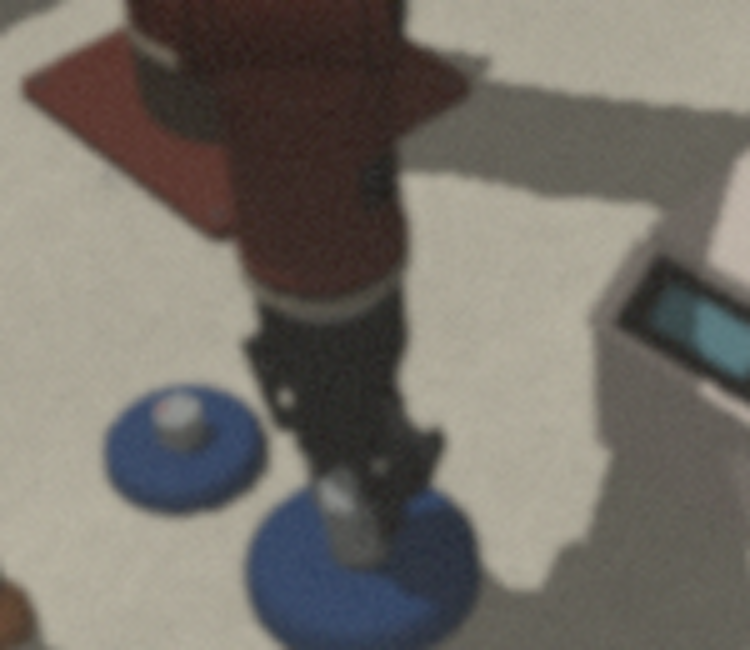

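The lid hangs from the nut, and -3.1 N matches its weight. Carrying it up and over.

```bash
python3 -m crank '0 0 -20 0;0 0 -35 0;0 0 -35 0;0 0 -35 0;10 3 -25 0;20 6 -10 0;30 9 0 0;30 9 0 0;30 9 0 0;30 9 0 0' &&  python3 -m crank '30 9 0 0;30 9 0 0;30 9 0 0;30 9 0 0;30 9 0 0;30 9 0 0;15 4.5 0 0;10 3 0 0;5 1.5 0 0;0 0 0 0' && python3 st.py 528.6 110.6 265
```

```text
clock: 6.92
tcp_pos: [475.8, -100.3, 261.7]
orientation: [-2.159, -2.278, -0.002]
force: [0.9, -0.4, -4.3]
gripper_width: 0.409
clock: 7.75
tcp_pos: [527.9, 110.9, 262.1]
orientation: [-2.16, -2.279, 0.001]
force: [-0.7, 0.2, -4.1]
gripper_width: 0.408
t 7.75 tcp [527.9 110.9 262.1] yaw y-axis deg 3.06 tilt 0.09 F [-0.7  0.2 -4.1] M [-0.03  0.    0.03] w 0.408 q [-1.13  0.12  0.92  1.74 -0.1   1.33 -0.13]
shift tool: [-0.4  0.7 -2.9]
```

```bash
python3 - <<'E'
from h import *
t=eyes.read_camera("top"); crop(t,100,100,200,200,3,"pics/a4.png")
s=eyes.read_camera("scene"); crop(s,300,50,180,160,4,"pics/a5.png")
E
```

```text
(no output)
```

View pics/a4.png

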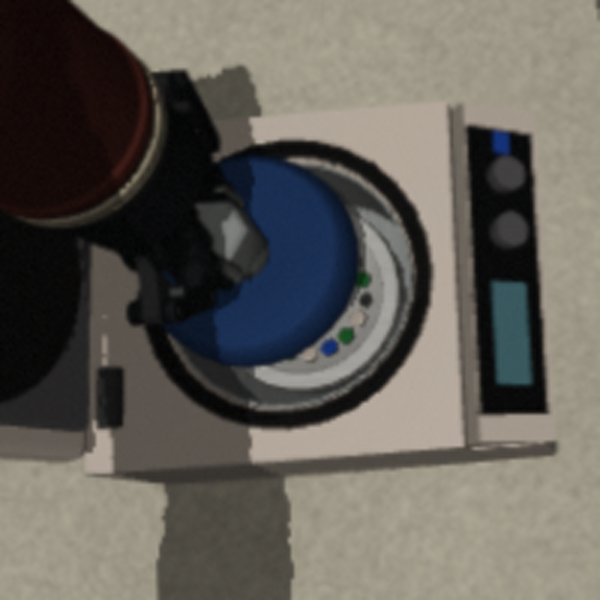

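View pics/a5.png

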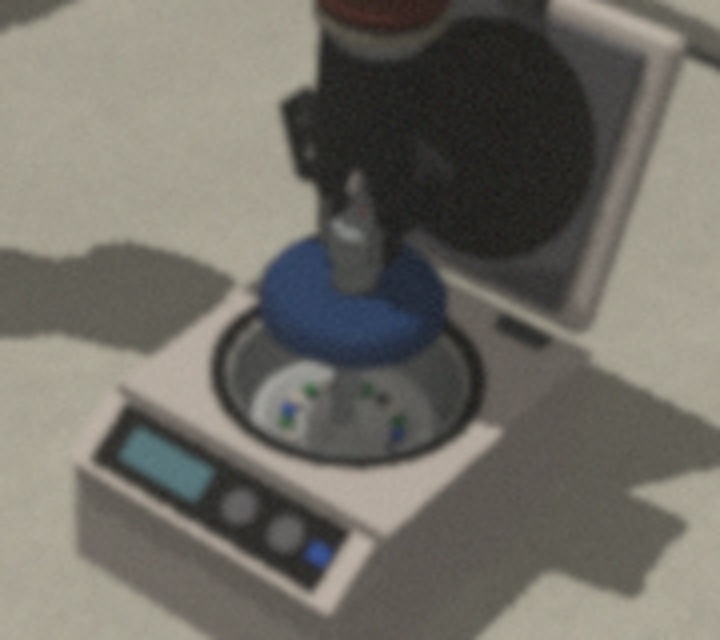

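Top view: lid over the bowl, its right arc near (355,260) in the crop. Scene view: lid hanging level above the stud. Now I'll check the lid's axis from its visible edge against the rotor.

```bash
cat > lidc.py <<'E'
from h import *
import sys
zr=float(sys.argv[1]); x0,y0=float(sys.argv[2]),float(sys.argv[3])
for n in sys.argv[4:]:
    c=eyes.read_camera(n)
    hsv=cv2.cvtColor(c["img"],cv2.COLOR_RGB2HSV)
    m=cv2.inRange(hsv,(100,110,30),(130,255,255)) if n=="top" else cv2.inRange(hsv,(100,70,30),(130,255,255))
    k=cv2.resize(m,None,fx=4,fy=4,interpolation=cv2.INTER_CUBIC); _,k=cv2.threshold(k,127,255,0)
    cs,_=cv2.findContours(k,cv2.RETR_EXTERNAL,cv2.CHAIN_APPROX_NONE)
    P=np.vstack([q.reshape(-1,2) for q in cs])/4-.5+1/8
    W=onz(c,P,zr+4)[:,:2]; r=np.linalg.norm(W-[x0,y0],axis=1); X=W[(r>58)&(r<74)]
    for _ in range(8):
        A=np.c_[2*X,np.ones(len(X))]; q=np.linalg.lstsq(A,(X**2).sum(1),rcond=None)[0]
        R0=np.sqrt(q[2]+q[0]**2+q[1]**2); e=abs(np.linalg.norm(X-q[:2],axis=1)-R0)
        X=X[e<max(2.2*np.median(e),.6)]
    th=np.degrees(np.arctan2(*(X-q[:2]).T[::-1])); print(n,"lid centre",q[:2].round(2),"r",R0.round(2),len(X),"err",e.mean().round(2),"arc bins",np.unique((th//30)*30))
    # fixed radius fit
    from scipy.optimize import least_squares
    f=least_squares(lambda p:np.linalg.norm(X-p,axis=1)-65,q[:2],loss="soft_l1"); print("  r=65 fit",f.x.round(2))
E
python3 lidc.py 200 528 111 top scene
```

```text
top lid centre [527.76 109.75] r 65.81 364 err 0.24 arc bins [-180. -150. -120.  -90.  -60.  -30.    0.  120.  150.]
  r=65 fit [527.19 108.99]
scene lid centre [527.27 109.51] r 65.19 226 err 0.8 arc bins [-180. -150. -120.  -90.  -60.  -30.    0.   30.   60.   90.  120.]
  r=65 fit [527.43 109.37]
```

Lid edge gives (527.5, 109.6) against the rotor at (528.6, 110.6). I'm applying a part correction, halfway between this and the TCP reading, then lowering in steps while watching force.

```bash
python3 -m crank '0.5 0.8 10 0;0 0 15 0;0 0 15 0;0 0 10 0;0 0 0 0' && python3 -m crank '0 0 8 0;0 0 8 0;0 0 8 0;0 0 8 0;0 0 0 0' && python3 st.py 528.6 111.3 162 && python3 lidc.py 120 528 111 top scene
```

```text
clock: 8.37
tcp_pos: [527.4, 110.9, 210.3]
orientation: [-2.16, -2.277, 0.004]
force: [-0.9, 0.5, -3.5]
gripper_width: 0.411
clock: 8.78
tcp_pos: [527.9, 111.5, 179.0]
orientation: [-2.16, -2.278, 0.002]
force: [-0.7, 0.4, -3.8]
gripper_width: 0.413
t 8.78 tcp [527.9 111.5 179. ] yaw y-axis deg 3.05 tilt 0.16 F [-0.7  0.4 -3.8] M [-0.08  0.06  0.03] w 0.413 q [-1.09  0.21  0.91  1.85 -0.18  1.17 -0.07]
shift tool: [-0.2  0.7 17. ]
top lid centre [526.94 111.55] r 65.32 411 err 0.52 arc bins [-180. -150. -120.  -90.  -60.  -30.    0.   90.  120.  150.]
  r=65 fit [526.71 111.24]
scene lid centre [525.37 111.85] r 66.53 374 err 1.7 arc bins [-180. -150. -120.  -90.  -60.  -30.    0.   30.   60.   90.  120.  150.]
  r=65 fit [526.19 110.91]
```

```bash
python3 -m crank '-0.4 1.2 4 0;0 0 4 0;0 0 3 0;0 0 0 0' && python3 st.py 528.9 111.1 162 && python3 lidc.py 106 528 111 top
```

```text
clock: 9.22
tcp_pos: [529.6, 111.2, 169.0]
orientation: [-2.16, -2.278, 0.0]
force: [-1.0, -0.1, -4.0]
gripper_width: 0.407
t 9.22 tcp [529.6 111.2 169. ] yaw y-axis deg 3.04 tilt 0.11 F [-1.  -0.1 -4. ] M [ 0.04 -0.03 -0.01] w 0.407 q [-1.08  0.22  0.9   1.86 -0.19  1.15 -0.05]
shift tool: [-0.1 -0.7  7. ]
top lid centre [529.85 112.46] r 65.49 397 err 0.52 arc bins [-180. -150. -120.  -90.  -60.  -30.    0.   90.  120.  150.]
  r=65 fit [529.46 112.03]
```

```bash
python3 -m crank '-0.6 -0.5 2 0;0 0 2 0;0 0 0 0' && python3 -m crank '0 0 1 0;0 0 1 0;0 0 0 0' && python3 -m crank '0 0 1 0;0 0 1 0;0 0 0 0' &&  python3 st.py 528.9 111.1 162 && python3 lidc.py 100 528 111 top
```

```text
clock: 9.52
tcp_pos: [529.3, 110.6, 165.3]
orientation: [-2.16, -2.278, -0.001]
force: [-0.0, -0.9, -3.8]
gripper_width: 0.411
clock: 9.77
tcp_pos: [529.4, 110.7, 163.5]
orientation: [-2.161, -2.278, -0.001]
force: [-0.0, 1.0, -4.3]
gripper_width: 0.407
clock: 10.02
tcp_pos: [529.6, 110.7, 161.6]
orientation: [-2.161, -2.279, -0.001]
force: [-1.0, -0.2, -1.6]
gripper_width: 0.41
t 10.02 tcp [529.6 110.7 161.6] yaw y-axis deg 3.05 tilt 0.1 F [-1.  -0.2 -1.6] M [-0.    0.07  0.04] w 0.41 q [-1.07  0.23  0.9   1.87 -0.2   1.13 -0.04]
shift tool: [ 0.4 -0.7 -0.4]
top lid centre [529.36 111.46] r 65.11 347 err 0.32 arc bins [-180. -150. -120.  -90.  -60.  -30.    0.   90.  120.  150.]
  r=65 fit [529.3  111.36]
```

At TCP z ≈ 162, the height predicted for the rim, the lid's 2 N comes off the wrist, so the lid is on the rotor. Next I'll feel for the thread end (predicted TCP 153.5–158.5).

```bash
python3 -m crank '0 0 1 0;0 0 1 0;0 0 0 0' && python3 -m crank '0 0 1 0;0 0 0 0' && python3 -m crank '0 0 1 0;0 0 0 0' &&  python3 st.py
```

```text
clock: 10.32
tcp_pos: [529.6, 110.7, 159.6]
orientation: [-2.161, -2.279, -0.001]
force: [-0.1, -0.4, -1.7]
gripper_width: 0.411
clock: 10.48
tcp_pos: [529.6, 110.7, 158.6]
orientation: [-2.161, -2.279, -0.001]
force: [0.3, -0.3, -1.9]
gripper_width: 0.407
clock: 10.65
tcp_pos: [529.6, 110.7, 157.6]
orientation: [-2.161, -2.279, -0.001]
force: [0.5, 0.3, -2.5]
gripper_width: 0.409
t 10.65 tcp [529.6 110.7 157.6] yaw y-axis deg 3.04 tilt 0.09 F [ 0.5  0.3 -2.5] M [ 0.06 -0.27  0.  ] w 0.409 q [-1.07  0.24  0.9   1.88 -0.21  1.12 -0.04]
```

```bash
python3 -m crank '0 0 1 0;0 0 0 0;0 0 0 0' && python3 -m crank '0 0 1 0;0 0 0 0;0 0 0 0'  &&  python3 st.py
```

```text
clock: 10.9
tcp_pos: [529.6, 110.7, 156.6]
orientation: [-2.161, -2.279, -0.001]
force: [1.5, 0.6, -2.3]
gripper_width: 0.41
clock: 11.15
tcp_pos: [529.6, 110.7, 155.6]
orientation: [-2.161, -2.279, -0.001]
force: [0.8, 0.5, -1.8]
gripper_width: 0.407
t 11.15 tcp [529.6 110.7 155.6] yaw y-axis deg 3.04 tilt 0.09 F [ 0.8  0.5 -1.8] M [ 0.04 -0.27 -0.03] w 0.407 q [-1.07  0.24  0.9   1.88 -0.21  1.12 -0.04]
```

```bash
python3 -m crank '0 0 1 0;0 0 0 0;0 0 0 0' && python3 -m crank '0 0 0.5 0;0 0 0 0'  && python3 -m crank '0 0 0.5 0;0 0 0 0'  &&  python3 st.py
```

```text
clock: 11.4
tcp_pos: [529.5, 110.7, 154.8]
orientation: [-2.161, -2.278, -0.001]
force: [-0.9, 0.4, 0.5]
gripper_width: 0.413
clock: 11.57
tcp_pos: [529.6, 110.7, 154.6]
orientation: [-2.16, -2.278, -0.002]
force: [-1.6, 0.2, 6.6]
gripper_width: 0.411
clock: 11.73
tcp_pos: [529.7, 110.7, 154.5]
orientation: [-2.16, -2.278, -0.002]
force: [-4.4, -0.9, 11.5]
gripper_width: 0.408
t 11.73 tcp [529.7 110.7 154.5] yaw y-axis deg 3.04 tilt 0.14 F [-4.4 -0.9 11.5] M [-0.15  0.92  0.01] w 0.408 q [-1.06  0.24  0.9   1.88 -0.21  1.12 -0.04]
```

Contact at TCP z ≈ 154.7, so the nut stands on the thread end at about 11.7 mm lift. I'm easing off, then turning backward (negative about tool z) with a matching rise and light down-pressure.

```bash
python3 -m crank '0 0 -0.7 0;0 0 -0.17 -0.06;0 0 -0.17 -0.06;0 0 -0.17 -0.06;0 0 -0.17 -0.06;0 0 0 0'  && python3 st.py; python3 -m crank '0 0 -0.17 -0.06;0 0 -0.17 -0.06;0 0 -0.17 -0.06;0 0 -0.17 -0.06;0 0 -0.17 -0.06;0 0 -0.17 -0.06;0 0 0 0'  && python3 st.py
```

```text
clock: 12.23
tcp_pos: [529.6, 110.7, 155.4]
orientation: [-1.869, -2.523, -0.002]
force: [-2.0, 0.4, 5.3]
gripper_width: 0.412
t 12.23 tcp [529.6 110.7 155.4] yaw y-axis deg 16.95 tilt 0.12 F [-2.   0.4  5.3] M [-0.05  0.29  0.03] w 0.412 q [-1.03  0.23  0.85  1.88 -0.2   1.12  0.19]
clock: 12.82
tcp_pos: [529.5, 110.7, 156.4]
orientation: [-1.389, -2.816, -0.002]
force: [-2.3, -0.0, 5.2]
gripper_width: 0.405
t 12.82 tcp [529.5 110.7 156.4] yaw y-axis deg 37.51 tilt 0.12 F [-2.3 -0.   5.2] M [-0.09  0.45 -0.01] w 0.405 q [-0.98  0.22  0.8   1.88 -0.18  1.12  0.53]
```

Climbing at thread pitch with a steady ~5 N. Continuing.

```bash
for i in 1; do python3 -m crank '0 0 -0.17 -0.06;0 0 -0.17 -0.06;0 0 -0.17 -0.06;0 0 -0.17 -0.06;0 0 0 0'; python3 -m crank '0 0 -0.17 -0.06;0 0 -0.17 -0.06;0 0 -0.17 -0.06;0 0 0 0';python3 -m crank '0 0 -0.17 -0.06;0 0 -0.17 -0.06;0 0 -0.17 -0.06;0 0 0 0';done; python3 st.py
```

```text
clock: 13.23
tcp_pos: [529.5, 110.6, 157.0]
orientation: [-1.042, -2.963, -0.002]
force: [-1.4, 0.1, 5.3]
gripper_width: 0.409
clock: 13.57
tcp_pos: [529.6, 110.6, 157.5]
orientation: [-0.772, -3.044, -0.003]
force: [-2.2, -1.2, 6.0]
gripper_width: 0.41
clock: 13.9
tcp_pos: [529.7, 110.6, 157.9]
orientation: [-0.498, -3.101, -0.003]
force: [0.4, 0.2, 3.1]
gripper_width: 0.409
t 13.9 tcp [529.7 110.6 157.9] yaw y-axis deg 71.77 tilt 0.1 F [0.4 0.2 3.1] M [-0.15  0.16  0.05] w 0.409 q [-0.91  0.21  0.71  1.87 -0.15  1.12  1.1 ]
```

```bash
python3 -m crank '0 0 -0.17 -0.06;0 0 -0.17 -0.06;0 0 0 0'; python3 -m crank '0 0 -0.17 -0.06;0 0 -0.17 -0.06;0 0 0 0'; python3 st.py
```

```text
clock: 14.15
tcp_pos: [529.7, 110.7, 158.0]
orientation: [-0.312, -3.126, -0.002]
force: [1.1, 0.3, 0.4]
gripper_width: 0.408
clock: 14.4
tcp_pos: [529.3, 110.7, 158.0]
orientation: [-0.125, -3.138, -0.002]
force: [0.6, 0.6, -1.7]
gripper_width: 0.409
t 14.4 tcp [529.3 110.7 158. ] yaw y-axis deg 85.44 tilt 0.1 F [ 0.6  0.6 -1.7] M [-0.03 -0.15 -0.04] w 0.409 q [-0.89  0.2   0.68  1.87 -0.14  1.12  1.33]
```

The contact force has gone (only the nut's 1.8 N hangs). The nut has passed the end of the thread at the predicted ~15 mm lift. Following it down ~5 mm to confirm the drop.

```bash
python3 -m crank '0 0 0 -0.06;0 0 0 0'; python3 -m crank '0 0 1 0;0 0 0 0';python3 -m crank '0 0 1 0;0 0 0 0';python3 st.py
```

```text
clock: 14.57
tcp_pos: [529.3, 110.6, 158.0]
orientation: [-0.032, -3.14, -0.002]
force: [0.5, 0.9, -2.0]
gripper_width: 0.411
clock: 14.73
tcp_pos: [529.3, 110.6, 157.0]
orientation: [-0.034, -3.14, -0.002]
force: [0.1, 1.3, -2.4]
gripper_width: 0.41
clock: 14.9
tcp_pos: [529.3, 110.6, 156.1]
orientation: [-0.03, -3.14, -0.002]
force: [-0.3, -0.2, -1.1]
gripper_width: 0.409
t 14.9 tcp [529.3 110.6 156.1] yaw y-axis deg 88.89 tilt 0.1 F [-0.3 -0.2 -1.1] M [0.02 0.07 0.  ] w 0.409 q [-0.88  0.2   0.67  1.87 -0.14  1.12  1.39]
```

```bash
python3 -m crank '0 0 1 0;0 0 0 0'; python3 -m crank '0 0 0.7 0;0 0 0 0';python3 -m crank '0 0 0.5 0;0 0 0 0';python3 -m crank '0 0 0.5 0;0 0 0 0';python3 st.py
```

```text
clock: 15.07
tcp_pos: [529.3, 110.6, 155.2]
orientation: [-0.029, -3.14, -0.002]
force: [-0.5, 0.2, -2.2]
gripper_width: 0.409
clock: 15.23
tcp_pos: [529.4, 110.6, 154.6]
orientation: [-0.028, -3.141, -0.002]
force: [0.1, 0.3, -2.3]
gripper_width: 0.407
clock: 15.4
tcp_pos: [529.4, 110.6, 154.1]
orientation: [-0.028, -3.141, -0.002]
force: [-0.2, -0.6, -1.7]
gripper_width: 0.407
clock: 15.57
tcp_pos: [529.5, 110.6, 153.7]
orientation: [-0.028, -3.141, -0.002]
force: [-0.7, -0.1, -1.5]
gripper_width: 0.407
t 15.57 tcp [529.5 110.6 153.7] yaw y-axis deg 88.98 tilt 0.09 F [-0.7 -0.1 -1.5] M [-0.18  0.12  0.01] w 0.407 q [-0.88  0.21  0.67  1.87 -0.14  1.11  1.4 ]
```

```bash
python3 -m crank '0 0 0.4 0;0 0 0 0';python3 -m crank '0 0 0.4 0;0 0 0 0';python3 st.py
```

```text
clock: 15.73
tcp_pos: [529.5, 110.6, 153.3]
orientation: [-0.028, -3.141, -0.002]
force: [-1.3, 0.1, -1.3]
gripper_width: 0.414
clock: 15.9
tcp_pos: [529.6, 110.7, 153.1]
orientation: [-0.028, -3.141, -0.003]
force: [-0.5, -0.8, 0.5]
gripper_width: 0.406
t 15.9 tcp [529.6 110.7 153.1] yaw y-axis deg 88.98 tilt 0.1 F [-0.5 -0.8  0.5] M [-0.29  0.37  0.04] w 0.406 q [-0.88  0.21  0.67  1.87 -0.14  1.11  1.4 ]
```

Contact again at TCP z = 153.1: a 4.9 mm drop, as specified. Now forward (clockwise, positive), descending 18 mm per turn; expected home at TCP ≈ 142.6 after ~210°.

```bash
python3 -m crank '0 0 0.17 0.06;0 0 0.17 0.06;0 0 0.17 0.06;0 0 0.17 0.06;0 0 0 0';python3 st.py;  python3 -m crank '0 0 0.17 0.06;0 0 0.17 0.06;0 0 0.17 0.06;0 0 0.17 0.06;0 0 0.17 0.06;0 0 0.17 0.06;0 0 0 0';python3 st.py
```

```text
clock: 16.32
tcp_pos: [529.7, 110.7, 152.4]
orientation: [-0.408, -3.115, -0.002]
force: [-0.7, -0.5, -0.6]
gripper_width: 0.411
t 16.32 tcp [529.7 110.7 152.4] yaw y-axis deg 75.07 tilt 0.09 F [-0.7 -0.5 -0.6] M [-0.28  0.11  0.02] w 0.411 q [-0.9   0.21  0.7   1.88 -0.15  1.11  1.16]
clock: 16.9
tcp_pos: [529.7, 110.7, 151.4]
orientation: [-0.956, -2.992, -0.003]
force: [-0.1, -0.7, 0.3]
gripper_width: 0.407
t 16.9 tcp [529.7 110.7 151.4] yaw y-axis deg 54.56 tilt 0.1 F [-0.1 -0.7  0.3] M [-0.19  0.11  0.04] w 0.407 q [-0.95  0.22  0.75  1.88 -0.17  1.11  0.82]
```

Tracking the thread with no force building up.

```bash
python3 -m crank '0 0 0.23 0.08;0 0 0.23 0.08;0 0 0.23 0.08;0 0 0.23 0.08;0 0 0.23 0.08;0 0 0.23 0.08;0 0 0.23 0.08;0 0 0.23 0.08;0 0 0 0'; python3 st.py;  python3 -m crank '0 0 0.23 0.08;0 0 0.23 0.08;0 0 0.23 0.08;0 0 0.23 0.08;0 0 0.23 0.08;0 0 0.23 0.08;0 0 0.23 0.08;0 0 0.23 0.08;0 0 0 0'; python3 st.py
```

```text
clock: 17.65
tcp_pos: [529.7, 110.8, 149.6]
orientation: [-1.848, -2.539, -0.002]
force: [-1.0, -0.9, 2.2]
gripper_width: 0.41
t 17.65 tcp [529.7 110.8 149.6] yaw y-axis deg 17.92 tilt 0.1 F [-1.  -0.9  2.2] M [-0.13  0.08 -0.01] w 0.41 q [-1.03  0.24  0.85  1.88 -0.2   1.11  0.21]
clock: 18.4
tcp_pos: [529.8, 110.8, 147.7]
orientation: [-2.551, -1.831, -0.001]
force: [-0.6, -0.4, 2.7]
gripper_width: 0.413
t 18.4 tcp [529.8 110.8 147.7] yaw y-axis deg -18.66 tilt 0.09 F [-0.6 -0.4  2.7] M [-0.1  -0.13  0.  ] w 0.413 q [-1.12  0.27  0.97  1.89 -0.25  1.11 -0.38]
```

```bash
python3 -m crank '0 0 0.23 0.08;0 0 0.23 0.08;0 0 0.23 0.08;0 0 0.23 0.08;0 0 0.23 0.08;0 0 0.23 0.08;0 0 0.23 0.08;0 0 0.23 0.08;0 0 0 0'; python3 st.py;  python3 -m crank '0 0 0.23 0.08;0 0 0.23 0.08;0 0 0.23 0.08;0 0 0.23 0.08;0 0 0.23 0.08;0 0 0.23 0.08;0 0 0 0'; python3 st.py
```

```text
clock: 19.15
tcp_pos: [529.8, 110.8, 145.9]
orientation: [-2.997, -0.937, -0.001]
force: [0.7, 0.6, 1.8]
gripper_width: 0.411
t 19.15 tcp [529.8 110.8 145.9] yaw y-axis deg -55.26 tilt 0.09 F [0.7 0.6 1.8] M [-0.09 -0.1  -0.03] w 0.411 q [-1.22  0.33  1.11  1.89 -0.33  1.12 -0.95]
clock: 19.73
tcp_pos: [529.4, 110.7, 144.1]
orientation: [-3.134, -0.199, 0.002]
force: [-0.4, -0.0, -0.4]
gripper_width: 0.405
t 19.73 tcp [529.4 110.7 144.1] yaw y-axis deg -82.73 tilt 0.08 F [-0.4 -0.  -0.4] M [-0.1  -0.13 -0.04] w 0.405 q [-1.28  0.39  1.22  1.9  -0.41  1.14 -1.35]
```

j3 is at 1.22 and climbing toward its 1.39 limit, so I'll regrip: open, turn the empty hand back 120°, and close again.

```bash
python3 -m crank '0 0 0 0;0 0 0 0;0 0 0 0;0 0 -1 0;0 0 0 0' 0.65; python3 st.py;  python3 -m crank '0 0 0 -0.116;0 0 0 -0.116;0 0 0 -0.116;0 0 0 -0.116;0 0 0 -0.116;0 0 0 -0.116;0 0 0 -0.116;0 0 0 -0.116;0 0 0 -0.116'; python3 -m crank '0 0 0 -0.116;0 0 0 -0.116;0 0 0 -0.116;0 0 0 -0.116;0 0 0 -0.116;0 0 0 -0.116;0 0 0 -0.116;0 0 0 -0.116;0 0 0 -0.116;0 0 0 0'; python3 st.py;  python3 - <<'E'
from h import *
s=eyes.read_camera("scene"); crop(s,320,60,140,120,5,"pics/b1.png")
E
```

```text
clock: 20.15
tcp_pos: [529.5, 110.7, 145.5]
orientation: [-3.133, -0.197, 0.001]
force: [0.4, 0.3, -0.3]
gripper_width: 0.648
t 20.15 tcp [529.5 110.7 145.5] yaw y-axis deg -82.82 tilt 0.12 F [ 0.4  0.3 -0.3] M [0.06 0.   0.05] w 0.648 q [-1.29  0.39  1.22  1.9  -0.41  1.14 -1.36]
clock: 20.9
tcp_pos: [529.5, 110.6, 145.5]
orientation: [-2.614, -1.74, -0.001]
force: [-0.1, 0.8, -0.8]
gripper_width: 0.646
clock: 21.73
tcp_pos: [529.5, 110.5, 145.5]
orientation: [-1.399, -2.811, -0.002]
force: [-0.0, -0.6, -0.2]
gripper_width: 0.651
t 21.73 tcp [529.5 110.5 145.5] yaw y-axis deg 37.08 tilt 0.11 F [-0.  -0.6 -0.2] M [-0.02 -0.05  0.03] w 0.651 q [-0.97  0.23  0.78  1.89 -0.19  1.1   0.53]
```

View pics/b1.png

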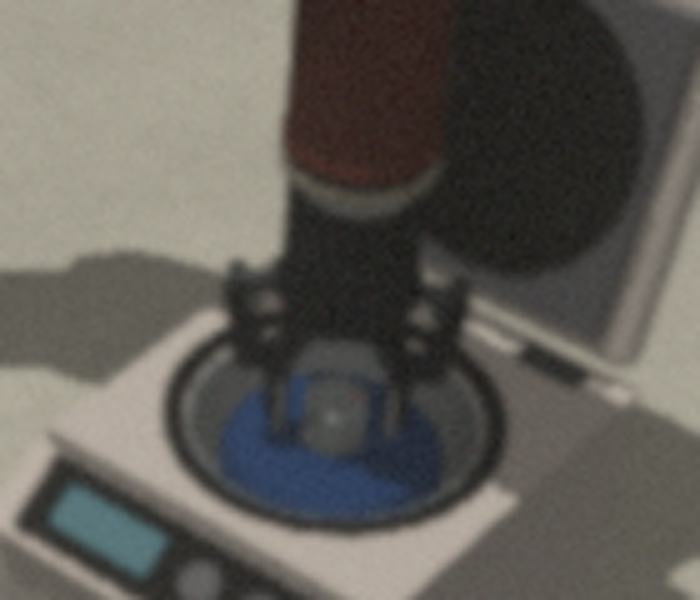

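The lid is seated in the bowl, with the nut at crop (335,415) between the open fingers. Closing again.

```bash
python3 -m crank '0 0 0 0;0 0 0 0;0 0 0 0;0 0 0 0;0 0 0 0;0 0 0 0' 0; python3 st.py; python3 -m crank '0 0 0.17 0.06;0 0 0.17 0.06;0 0 0.17 0.06;0 0 0.17 0.06;0 0 0 0'; python3 st.py
```

```text
clock: 22.28
tcp_pos: [529.5, 110.6, 145.3]
orientation: [-1.409, -2.807, -0.001]
force: [-0.9, -0.2, 0.9]
gripper_width: 0.409
t 22.28 tcp [529.5 110.6 145.3] yaw y-axis deg 36.7 tilt 0.09 F [-0.9 -0.2  0.9] M [-0.12  0.01 -0.08] w 0.409 q [-0.97  0.23  0.78  1.89 -0.19  1.1   0.52]
clock: 22.7
tcp_pos: [529.4, 110.6, 144.6]
orientation: [-1.738, -2.616, -0.001]
force: [-0.9, -0.9, 0.3]
gripper_width: 0.407
t 22.7 tcp [529.4 110.6 144.6] yaw y-axis deg 22.8 tilt 0.09 F [-0.9 -0.9  0.3] M [-0.24  0.09  0.03] w 0.407 q [-1.    0.24  0.82  1.89 -0.2   1.1   0.3 ]
```

```bash
python3 -m crank '0 0 0.17 0.06;0 0 0.17 0.06;0 0 0.17 0.06;0 0 0.17 0.06;0 0 0 0'; python3 st.py; python3 -m crank '0 0 0.17 0.06;0 0 0.17 0.06;0 0 0 0'; python3 st.py
```

```text
clock: 23.12
tcp_pos: [529.4, 110.6, 144.6]
orientation: [-2.036, -2.39, -0.001]
force: [-4.2, -1.4, 9.9]
gripper_width: 0.409
t 23.12 tcp [529.4 110.6 144.6] yaw y-axis deg 9.12 tilt 0.12 F [-4.2 -1.4  9.9] M [-0.34  0.94  0.02] w 0.409 q [-1.04  0.25  0.86  1.89 -0.22  1.1   0.07]
clock: 23.37
tcp_pos: [529.4, 110.6, 144.5]
orientation: [-2.176, -2.263, -0.001]
force: [-6.9, -3.3, 13.6]
gripper_width: 0.41
t 23.37 tcp [529.4 110.6 144.5] yaw y-axis deg 2.25 tilt 0.14 F [-6.9 -3.3 13.6] M [-0.45  1.34 -0.02] w 0.41 q [-1.05  0.26  0.89  1.89 -0.22  1.1  -0.04]
```

z stopped at 144.5 with 13 N and no torque, so it is either home on the lid or close to it. I'll keep turning without pressing further and watch the torque.

```bash
python3 -m crank '0 0 0 0.06;0 0 0 0.06;0 0 0 0.06;0 0 0 0'; python3 st.py; python3 -m crank '0 0 0 0.06;0 0 0 0.06;0 0 0 0.06;0 0 0 0'; python3 st.py
```

```text
clock: 23.7
tcp_pos: [529.4, 110.5, 144.5]
orientation: [-2.37, -2.058, -0.001]
force: [-7.7, -3.0, 15.3]
gripper_width: 0.406
t 23.7 tcp [529.4 110.5 144.5] yaw y-axis deg -8.07 tilt 0.14 F [-7.7 -3.  15.3] M [-0.49  1.36  0.04] w 0.406 q [-1.08  0.26  0.92  1.89 -0.24  1.1  -0.21]
clock: 24.03
tcp_pos: [529.4, 110.6, 144.5]
orientation: [-2.546, -1.837, -0.0]
force: [-7.6, -1.8, 14.3]
gripper_width: 0.408
t 24.03 tcp [529.4 110.6 144.5] yaw y-axis deg -18.38 tilt 0.14 F [-7.6 -1.8 14.3] M [-0.5   1.35 -0.06] w 0.408 q [-1.11  0.27  0.96  1.89 -0.25  1.1  -0.37]
```

```bash
python3 -m crank '0 0 -0.8 0;0 0 0 0.06;0 0 0 0.06;0 0 0 0.06;0 0 0 0'; python3 st.py; python3 -m crank '0 0 0 0.06;0 0 0 0.06;0 0 0 0.06;0 0 0 0.06;0 0 0 0'; python3 st.py
```

```text
clock: 24.45
tcp_pos: [529.3, 110.5, 144.4]
orientation: [-2.701, -1.602, 0.001]
force: [-3.0, -1.2, 4.2]
gripper_width: 0.412
t 24.45 tcp [529.3 110.5 144.4] yaw y-axis deg -28.65 tilt 0.1 F [-3.  -1.2  4.2] M [-0.4   0.41 -0.11] w 0.412 q [-1.13  0.29  0.99  1.89 -0.27  1.11 -0.54]
clock: 24.87
tcp_pos: [529.3, 110.6, 144.3]
orientation: [-2.872, -1.27, 0.001]
force: [-3.1, -2.1, 2.2]
gripper_width: 0.408
t 24.87 tcp [529.3 110.6 144.3] yaw y-axis deg -42.3 tilt 0.09 F [-3.1 -2.1  2.2] M [-0.45  0.37 -0.01] w 0.408 q [-1.17  0.3   1.04  1.89 -0.29  1.11 -0.75]
```

The nut appears home: z is fixed at 144.4 through an extra ~50° of turning. I'd rather verify its height by touch: release, shut the fingers, feel the nut top, then the lid top. The difference should be 30.0 mm when home.

```bash
python3 -m crank '0 0 0 0;0 0 0 0;0 0 0 0;0 0 -15 0;0 0 -25 0;0 0 0 0' 0.65; python3 st.py; python3 - <<'E'
from h import *
s=eyes.read_camera("scene"); crop(s,320,60,140,120,5,"pics/b2.png")
E
python3 -m crank '0 0 0 0;0 0 0 0;0 0 0 0;0 0 0 0;0 0 8 0;0 0 0 0' 0;python3 st.py
```

```text
clock: 25.37
tcp_pos: [531.6, 110.6, 188.0]
orientation: [-2.872, -1.27, -0.008]
force: [0.7, 0.5, 0.4]
gripper_width: 0.649
t 25.37 tcp [531.6 110.6 188. ] yaw y-axis deg -42.29 tilt 0.29 F [0.7 0.5 0.4] M [ 0.   -0.01 -0.06] w 0.649 q [-1.22  0.24  1.08  1.85 -0.24  1.18 -0.8 ]
clock: 25.92
tcp_pos: [528.7, 110.6, 174.8]
orientation: [-2.872, -1.269, 0.003]
force: [-0.6, -0.4, -0.6]
gripper_width: 0.001
t 25.92 tcp [528.7 110.6 174.8] yaw y-axis deg -42.32 tilt 0.14 F [-0.6 -0.4 -0.6] M [-0.01  0.01  0.02] w 0.001 q [-1.21  0.26  1.07  1.86 -0.25  1.17 -0.79]
```

View pics/b2.png

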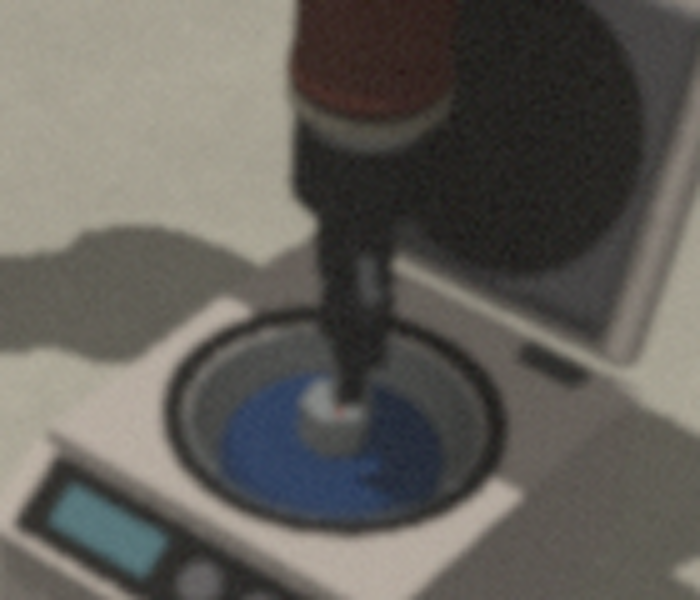

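Released: the lid is level in the bowl and the nut sits low at crop (335,415). Touching the nut top now.

```bash
python3 -m crank '0 0 2 0;0 0 0 0'; python3 -m crank '0 0 1 0;0 0 0 0'; python3 -m crank '0 0 0.7 0;0 0 0 0';python3 -m crank '0 0 0.5 0;0 0 0 0'; python3 -m crank '0 0 0.5 0;0 0 0 0'
```

```text
clock: 26.08
tcp_pos: [529.2, 110.5, 173.8]
orientation: [-2.872, -1.269, 0.001]
force: [0.7, -0.1, 0.3]
gripper_width: -0.001
clock: 26.25
tcp_pos: [529.5, 110.6, 173.3]
orientation: [-2.872, -1.269, 0.0]
force: [0.4, -0.9, -0.1]
gripper_width: -0.002
clock: 26.42
tcp_pos: [529.5, 110.7, 172.7]
orientation: [-2.872, -1.269, -0.0]
force: [0.5, -0.1, -0.5]
gripper_width: -0.002
clock: 26.58
tcp_pos: [529.5, 110.6, 172.2]
orientation: [-2.872, -1.269, -0.0]
force: [0.0, 0.2, 0.3]
gripper_width: -0.0
clock: 26.75
tcp_pos: [529.5, 110.7, 171.7]
orientation: [-2.872, -1.269, 0.0]
force: [0.5, -0.2, 0.7]
gripper_width: -0.002
```

```bash
python3 -m crank '0 0 0.5 0;0 0 0 0';  python3 -m crank '0 0 0.5 0;0 0 0 0'; python3 -m crank '0 0 0.5 0;0 0 0 0'; python3 -m crank '0 0 0.5 0;0 0 0 0'
```

```text
clock: 26.92
tcp_pos: [529.4, 110.6, 171.1]
orientation: [-2.872, -1.269, 0.0]
force: [-0.1, 0.6, 0.0]
gripper_width: -0.003
clock: 27.08
tcp_pos: [529.5, 110.7, 170.6]
orientation: [-2.872, -1.269, 0.0]
force: [-0.5, -0.3, 0.4]
gripper_width: -0.002
clock: 27.25
tcp_pos: [529.5, 110.6, 170.1]
orientation: [-2.872, -1.269, 0.0]
force: [0.3, -0.2, 0.3]
gripper_width: 0.004
clock: 27.42
tcp_pos: [529.6, 110.6, 169.9]
orientation: [-2.872, -1.269, -0.0]
force: [-0.3, -1.1, 2.4]
gripper_width: -0.004
```

Contact at TCP 170.0, tip at 156.0: exactly the home height of the nut top (100 + 26 + 30). Cross-checking against the lid's own top, which should touch at TCP 140.0.

```bash
python3 -m crank '0 0 -8 0;-14 0 0 0;-14 0 0 0;-14 0 0 0;0 0 0 0;0 0 12 0;0 0 12 0;0 0 8 0;0 0 0 0;0 0 0 0'; python3 st.py; python3 -m crank '0 0 1 0;0 0 0 0'; python3 -m crank '0 0 1 0;0 0 0 0'; python3 -m crank '0 0 1 0;0 0 0 0'; python3 st.py
```

```text
clock: 28.25
tcp_pos: [500.9, 79.3, 144.8]
orientation: [-2.874, -1.269, 0.003]
force: [0.7, -0.3, 0.2]
gripper_width: -0.0
t 28.25 tcp [500.9  79.3 144.8] yaw y-axis deg -42.35 tilt 0.13 F [ 0.7 -0.3  0.2] M [-0.02 -0.01  0.02] w -0.0 q [-1.23  0.2   1.1   1.97 -0.21  1.09 -0.78]
clock: 28.42
tcp_pos: [501.5, 79.6, 144.8]
orientation: [-2.873, -1.269, -0.0]
force: [-0.0, 0.1, -0.4]
gripper_width: -0.005
clock: 28.58
tcp_pos: [501.3, 79.7, 143.8]
orientation: [-2.872, -1.269, -0.001]
force: [0.9, 0.6, -0.1]
gripper_width: 0.001
clock: 28.75
tcp_pos: [501.2, 79.7, 142.7]
orientation: [-2.872, -1.269, -0.0]
force: [0.5, 0.2, 0.7]
gripper_width: -0.002
t 28.75 tcp [501.2  79.7 142.7] yaw y-axis deg -42.33 tilt 0.11 F [0.5 0.2 0.7] M [-0.    0.03 -0.02] w -0.002 q [-1.22  0.21  1.1   1.97 -0.21  1.08 -0.77]
```

```bash
python3 -m crank '0 0 1 0;0 0 0 0'; python3 -m crank '0 0 1 0;0 0 0 0'; python3 -m crank '0 0 0.5 0;0 0 0 0'; python3 -m crank '0 0 0.5 0;0 0 0 0'; python3 -m crank '0 0 0.4 0;0 0 0 0'
```

```text
clock: 28.92
tcp_pos: [501.1, 79.7, 141.6]
orientation: [-2.872, -1.269, 0.0]
force: [0.6, 0.2, -0.1]
gripper_width: -0.001
clock: 29.08
tcp_pos: [501.1, 79.7, 140.6]
orientation: [-2.872, -1.269, 0.0]
force: [-0.5, -0.0, -0.0]
gripper_width: 0.004
clock: 29.25
tcp_pos: [501.2, 79.6, 140.2]
orientation: [-2.872, -1.269, -0.0]
force: [-0.4, 0.4, 0.0]
gripper_width: -0.005
clock: 29.42
tcp_pos: [501.3, 79.6, 140.1]
orientation: [-2.872, -1.268, 0.0]
force: [-3.5, 0.3, 8.5]
gripper_width: 0.0
clock: 29.58
tcp_pos: [501.3, 79.6, 140.1]
orientation: [-2.872, -1.268, 0.0]
force: [-5.6, -0.8, 14.3]
gripper_width: -0.002
```

Lid top touches at TCP 140.1 and the nut top at about 170.0, a difference of 29.9 mm against 30.0, so the nut is fully home. Retreating upward for a last look.

```bash
python3 -m crank '0 0 -5 0;0 0 -20 0;0 0 -35 0;0 0 -38 0;0 0 -38 0;-20 0 -30 0;-40 0 0 0;-40 0 0 0;-40 0 0 0;0 0 0 0' 0.5;python3 -m crank '-40 0 0 0;-40 0 0 0;0 0 0 0'; python3 st.py; python3 lidc.py 100 528 111 top; python3 - <<'E'
from h import *
s=eyes.read_camera("scene"); crop(s,340,100,100,80,6,"pics/c1.png"); cv2.imwrite("pics/c0.png",s["img"][:,:,::-1])
t=eyes.read_camera("top"); cv2.imwrite("pics/c2.png",t["img"][:,:,::-1]); crop(t,140,130,120,120,5,"pics/c3.png")
E
```

```text
clock: 30.42
tcp_pos: [419.4, -14.8, 305.5]
orientation: [-2.874, -1.255, -0.001]
force: [0.6, -0.2, -0.8]
gripper_width: 0.498
clock: 30.67
tcp_pos: [391.9, -46.2, 306.1]
orientation: [-2.874, -1.256, -0.002]
force: [0.2, 0.0, -0.9]
gripper_width: 0.503
t 30.67 tcp [391.9 -46.2 306.1] yaw y-axis deg -42.79 tilt 0.3 F [ 0.2  0.  -0.9] M [-0.05 -0.04  0.04] w 0.503 q [-0.86 -0.38  0.67  1.95  0.23  1.49 -0.99]
top lid centre [0. 0.] r 0.0 0 err nan arc bins []
  r=65 fit [0. 0.]
  return _methods._mean(a, axis=axis, dtype=dtype,
  ret = ret.dtype.type(ret / rcount)
lidc.py:16: RuntimeWarning: Mean of empty slice.
  th=np.degrees(np.arctan2(*(X-q[:2]).T[::-1])); print(n,"lid centre",q[:2].round(2),"r",R0.round(2),len(X),"err",e.mean().round(2),"arc bins",np.unique((th//30)*30))
```

View pics/c1.png

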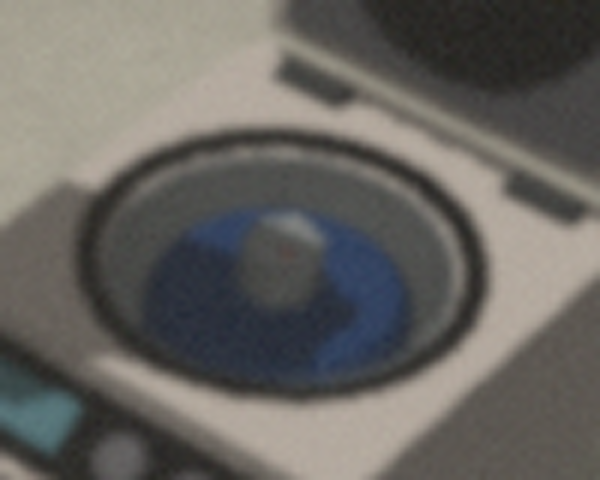

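View pics/c0.png

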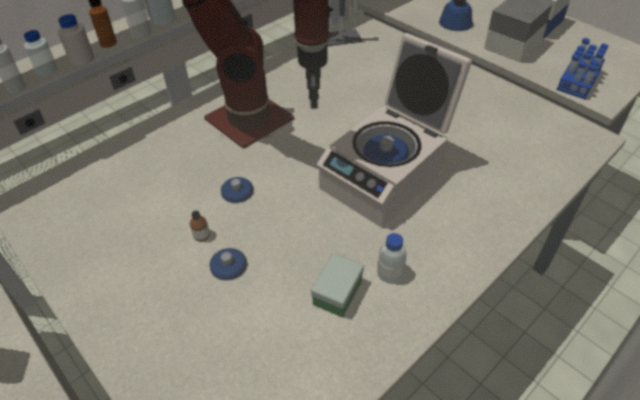

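View pics/c3.png

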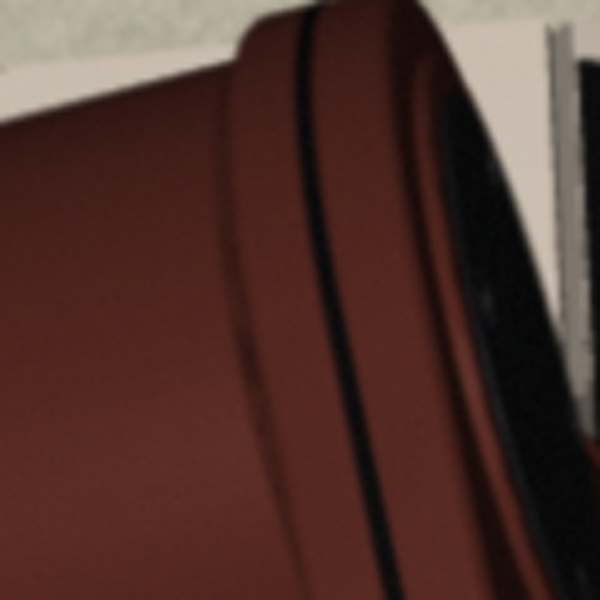

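View pics/c2.png

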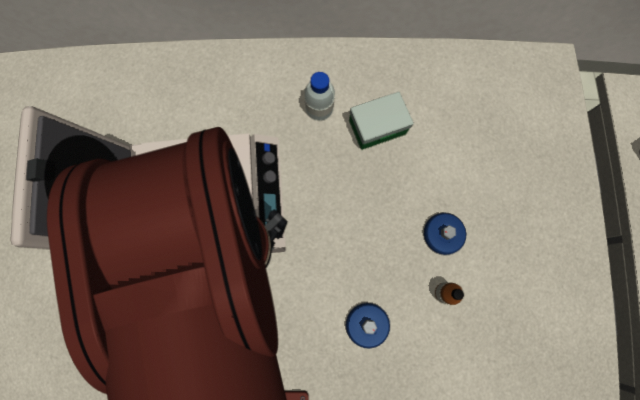

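The other objects stand unmoved. j2 reads -0.38, at its range limit, so I'm moving the hand outward, away from that limit and clear of the top camera's view of the rotor.

```bash
python3 -m crank '0 25 0 0;0 38 0 0;0 38 0 0;0 38 0 0;0 20 0 0;0 0 0 0;0 0 0 0'; python3 st.py; python3 - <<'E'
from h import *
s=eyes.read_camera("scene"); cv2.imwrite("pics/d0.png",s["img"][:,:,::-1])
t=eyes.read_camera("top"); cv2.imwrite("pics/d2.png",t["img"][:,:,::-1])
E
```

```text
clock: 31.4
tcp_pos: [509.4, -144.4, 304.6]
orientation: [-2.87, -1.271, 0.005]
force: [-0.3, -0.0, -0.6]
gripper_width: 0.502
t 31.4 tcp [ 509.4 -144.4  304.6] yaw y-axis deg -42.24 tilt 0.24 F [-0.3 -0.  -0.6] M [0.03 0.03 0.04] w 0.502 q [-0.89  0.07  1.16  1.7  -0.07  1.41 -0.46]
```

View pics/d2.png

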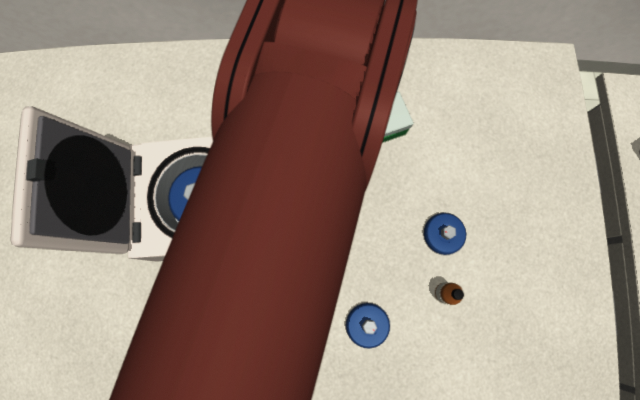

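The top view shows the lid in the bowl at (185,195) and the arm clear. Handing in.

```bash
python3 -c "
from rig import robot
print(robot.hand_in())"
```

```text
the job is handed in; nothing more can be done
None
```

The largest blue lid is on the rotor with its nut turned home. I handed the job in at about 31 s of the 72 s allowed, with the arm standing clear.

**How it went:** I carried the lid by its nut and lowered it until the wrist force showed the rotor taking the lid's weight, at the predicted height. I then turned the nut backward about 86° under light down-pressure. It climbed at thread pitch to about 15 mm lift, then came free and could be lowered 4.9 mm (5 mm specified). Only after that did I turn it forward, with one regrip on the way, and let go.

**Last checks:**
- **Nut height:** feeling with the shut fingertips gave the nut top at 156.0 mm and the lid top at 126.1 mm. That is 29.9 mm against the nut's 30 mm, so the nut is down on the lid.
- **Other objects:** just before the hand-in the cameras showed the bottles, the tip box and the other lids in their original places.

**Open points:**
- **No tightening torque felt:** the nut stopped going down, yet it turned another 50–60° or so without torque building up. "Home" therefore rests on the height measurement.
- **Joint 2 at its limit:** it briefly read -0.38, its lower range limit, during the retreat. I moved it away at once, but did not read it finely enough to rule out a tiny overrun.
- **No final camera fit of the lid:** the arm blocked the top view, so that measurement gave no result.

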